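Load the glass honing plates into the sprung clips of the carver's sharpening station

TASK

Get the sharpening station ready: lift the lid off the plate box by its knob and lay it on the cork mat, then take out every glass honing plate there is and slide it, strip first, under the spring clip of the lane of its own colour until it is fully home against the stop and the clip has snapped down behind the strip. When all plates are in, put the lid back on the box, properly seated, and leave the other things on the bench alone.

Things in the scene. Friction and masses are not known exactly. Their poses are not given: they have to be found in the camera images.
- station: fixed pale wooden board, 18 mm thick, x -130 to +100, y -107 to +107 mm from its origin (its underside, on the table). Three lanes along x: red at +y, yellow middle, blue at -y, each with a painted patch at the entry (-x) end. Plates lie on its top and slide to +x. Rails 6 mm high, 58 mm apart, line each lane from x -20 to +42; before that the top is flat and free
- lane_red (a point): home point of the red lane: on the board's top, 18 mm above the table, on the lane's middle line at the face of its end stop (10 mm high); x is the sliding direction, into the lane. In the station's frame: x 38, y 66, z 18 mm
- lane_yellow (a point): home point of the yellow lane: on the board's top, 18 mm above the table, on the lane's middle line at the face of its end stop (10 mm high); x is the sliding direction, into the lane. In the station's frame: x 38, y 0, z 18 mm
- lane_blue (a point): home point of the blue lane: on the board's top, 18 mm above the table, on the lane's middle line at the face of its end stop (10 mm high); x is the sliding direction, into the lane. In the station's frame: x 38, y -66, z 18 mm
- clip_red (a joint): spring clip of the red lane, rad: two leaves hinged beyond the stop, 8 mm above the board. Feet 18 mm before the home point; ramped lips ahead of them rise at 25 deg to 17 mm high, 51 mm before it. 0 empty, 0.10 foot on glass, 0.165 foot up on a plate's strip. Feet press with 1.2 to 2 N; pushing a strip under takes 4 to 10 N; they then snap down behind it
- clip_yellow (a joint): spring clip of the yellow lane, rad: two leaves hinged beyond the stop, 8 mm above the board. Feet 18 mm before the home point; ramped lips ahead of them rise at 25 deg to 17 mm high, 51 mm before it. 0 empty, 0.10 foot on glass, 0.165 foot up on a plate's strip. Feet press with 1.2 to 2 N; pushing a strip under takes 4 to 10 N; they then snap down behind it
- clip_blue (a joint): spring clip of the blue lane, rad: two leaves hinged beyond the stop, 8 mm above the board. Feet 18 mm before the home point; ramped lips ahead of them rise at 25 deg to 17 mm high, 51 mm before it. 0 empty, 0.10 foot on glass, 0.165 foot up on a plate's strip. Feet press with 1.2 to 2 N; pushing a strip under takes 4 to 10 N; they then snap down behind it
- plate_red: glass plate 110 (x) by 50 by 8 mm, 140 g, red fittings: strip across the front end (+x), 10 mm long, 4 mm above the glass; grip block 35 (x) by 16 (y) mm at x -25 mm, from 8 to 44 mm above the underside. Origin: centre of underside, z up. Starts flat in the box, block towards the robot. None at the start if absent
- nose_red (a point): middle of the lower front edge of the red plate, 55 mm ahead (+x) of its origin; meets the home point of the red lane when the plate is fully home
- plate_yellow: glass plate 110 (x) by 50 by 8 mm, 140 g, yellow fittings: strip across the front end (+x), 10 mm long, 4 mm above the glass; grip block 35 (x) by 16 (y) mm at x -25 mm, from 8 to 44 mm above the underside. Origin: centre of underside, z up. Starts flat in the box, block towards the robot. None at the start if absent
- nose_yellow (a point): middle of the lower front edge of the yellow plate, 55 mm ahead (+x) of its origin; meets the home point of the yellow lane when the plate is fully home
- plate_blue: glass plate 110 (x) by 50 by 8 mm, 140 g, blue fittings: strip across the front end (+x), 10 mm long, 4 mm above the glass; grip block 35 (x) by 16 (y) mm at x -25 mm, from 8 to 44 mm above the underside. Origin: centre of underside, z up. Starts flat in the box, block towards the robot. None at the start if absent
- nose_blue (a point): middle of the lower front edge of the blue plate, 55 mm ahead (+x) of its origin; meets the home point of the blue lane when the plate is fully home
- plate_box: fixed open wooden box, 138 mm (x) by 208 mm (y), 64 mm high, walls and floor 6 mm; two ribs 10 mm high at y -31 and +31 mm part its floor into three bays, one plate flat in each, 62 mm apart. Origin: centre of its underside
- box_lid: loose wooden lid, 280 g: panel 150 (x) by 220 (y) by 8 mm; below it a locating board 118 by 188 by 6 mm drops into the box mouth with 4 mm play all round; on top in the middle a round brass knob, 32 mm across. Origin: centre of the locating board's underside; knob 14 to 50 mm above it. Closed: origin 58 mm above the box's. Fits either way round
- lid_mat: flat cork mat, fixed, 250 mm (x) by 180 mm (y), 3 mm thick, between box and station; origin: centre of its underside. The lid lies on it best with its long side along the mat's long side
- mallet: bystander: turned wooden carver's mallet, 170 mm high, 80 mm across, standing on its head beyond the work
- paste_tin: bystander: low jar of honing paste, 80 mm across, 50 mm high
- carving: bystander: turned wooden figure blank, 124 mm high, 68 mm across
There are look-alikes about, which are no part of the job. Leave any purple look-alike of the plate_box alone.

How it is judged (in metres and radians):
On the way, in this order (a step that is already met when the one before it is completed fails the run):
1. the lid lies flat on the cork mat, let go (horizontal distance between box_lid and lid_mat below 0.07 m and height (world z) of box_lid below 0.01 m and angle between box_lid's own z axis and vertical below 0.06 rad and linear speed of box_lid below 0.02 m/s and contact force between the fingers and box_lid below 0.1 N), for 0.3 s.
2. every plate present is fully home in the lane of its colour, under its snapped-down clip (x of nose_red in the frame of lane_red between -0.005 and 0.004 m and y of nose_red in the frame of lane_red between -0.008 and 0.008 m and z of nose_red in the frame of lane_red between -0.003 and 0.003 m and angle between each of plate_red, plate_yellow, plate_blue's own z axis and vertical below 0.05 rad and angle between the x axis of each of plate_red, plate_yellow, plate_blue and the x axis of station, either way round below 0.15 rad and linear speed of each of plate_red, plate_yellow, plate_blue below 0.02 m/s and x of nose_yellow in the frame of lane_yellow between -0.005 and 0.004 m and y of nose_yellow in the frame of lane_yellow between -0.008 and 0.008 m and z of nose_yellow in the frame of lane_yellow between -0.003 and 0.003 m and x of nose_blue in the frame of lane_blue between -0.005 and 0.004 m and y of nose_blue in the frame of lane_blue between -0.008 and 0.008 m and z of nose_blue in the frame of lane_blue between -0.003 and 0.003 m and value of joint each of clip_red, clip_yellow, clip_blue below 0.135 rad), for 0.3 s.
3. the lid is seated on the box again (horizontal distance between box_lid and plate_box below 0.01 m and z of box_lid in the frame of plate_box between 0.054 and 0.061 m and angle between box_lid's own z axis and vertical below 0.03 rad and angle between the x axis of box_lid and the x axis of plate_box, either way round below 0.1 rad and linear speed of box_lid below 0.02 m/s), for 0.3 s.
At the end, for the whole second after the job is handed in: Each plate present flat in its colour's lane: nose within 5 mm of the stop, 8 mm of the middle line, 3 mm in height; clips below 0.135 rad (snapped down); lid on box within 10 mm, 54 to 61 mm up, level to 0.03 rad, square to 0.1 rad; all at rest (all of step 2 and all of step 3); the robot touches nothing.
It fails at once if the mallet is pushed more than 40 mm out of place (distance of mallet from where it was at the start of the episode above 0.04 m).
It fails at once if the paste_tin is pushed more than 40 mm out of place (distance of paste_tin from where it was at the start of the episode above 0.04 m).
It fails at once if the carving is pushed more than 40 mm out of place (distance of carving from where it was at the start of the episode above 0.04 m).
Of plate_red, plate_yellow, plate_blue only 2 to 3 are there at a start; the rules pass over those that are not, and their reading is None.
At some moment in a run one of box_lid may be knocked a few centimetres aside while the robot is not near it.
Once in a run the grip may slacken for a moment while it holds something.
It also fails if it takes over 210 s, if anything falls off the work surface, if the arm or the gripper's body presses on something with over 40 N, if the wrist force passes 120 N, or if a joint passes its speed limit or range.

ROBOT

A 6-joint arm with a two-finger parallel gripper is mounted at the origin on the work surface. World frame = base frame: x ahead of the robot, y to its left, z up, the work surface at z = 0. Lengths are in mm, angles in rad, forces in N, time in s.
With the tool pointing down it reaches from about 325 to 850 mm from the base axis. Payload 15.5 kg.
Tool frame: the origin (TCP) lies midway between the tips of the shut fingers; the grasp point (between the pads) lies 19 mm behind it; x points along the fingers, z is the direction in which the jaws open and shut, and the axes are right-handed (so a half turn about x gives the same grasp; the last joint's range is limited). The gripper opens to 91 mm and grips with 3 to 60 N. Pads are 32 mm wide; open, the fingers measure 118 mm over their backs; the gripper's body (76 mm by 178 mm) begins 60 mm behind the grasp point.
Start: joints at [1.006, 0.494, 1.345, -0, 1.302, -0.096], TCP at [282.381, 557.573, 213.915] pointing down, gripper open.
Joint ranges: [-2.91, 2.91], [-0.82, 2.16], [0.22, 2.67], [-1.22, 4.37], [0.12, 2.79], [-3.08, 3.08]. Speed limits (rad/s): [1.89, 1.89, 2.57, 3.01, 3.01, 3.01].

INTERFACE

Orientations are given as a rotation vector (axis times angle).
In Python, from station import ctrl gives the robot as it stands. Calls block until the motion is done:
- ctrl.goto(position, orientation): joint-space move of the TCP to a pose.
- ctrl.line_to(position, rotation=None, v=150, force_limit=None): straight line of the TCP; rotation=None keeps the orientation; v is the mean speed in mm/s. With force_limit (N) it stops when the force on the tool has changed by that much, and returns True; else False.
- ctrl.move_j(angles): joint-space move.
- ctrl.command_gripper(opening, newtons=None): finger opening in mm; newtons is the grip in N (None keeps the last); returns when the fingers have stopped.
- ctrl.dwell(seconds).
- ctrl.inverse_kinematics(position, orientation): joint angles nearest the present ones, or None.
- ctrl.get_state(): the state.
- ctrl.capture(name): name is "side" or "top"; returns the picture (420x560x3 uint8, red, green, blue); there is no depth.
- ctrl.get_calibration(name): a dict with "fx", "fy", "cx", "cy" (pixels), "dist_coeffs" ([k1, k2, p1, p2, k3] as OpenCV has them; the pictures are not rectified), "R" (3x3) and "t" (3): a world point X has camera coordinates R X + t. Camera axes: x right, y down, z forward; pixel columns grow to the right and rows downward; lengths in mm; the calibration is good to about 2 mm. A picture is of the moment at which its call begins. get_calibration takes no time and is no camera call.
A pose or a line that the arm cannot do raises ctrl.Unreachable and nothing moves.
- ctrl.job_done(): hands the job in, once; it reports no verdict.
The state is a dict: "time_s": time; "joint_positions": joint angles; "dq": joint speeds; "joint_efforts": joint torques, N m; "position": TCP position; "tcp_rot": TCP orientation; "force": force on the tool from outside, world axes, zero at the start; "torque": the same for the moment, N m; "finger_gap": finger opening in mm.
Only numpy, scipy, OpenCV 4.12 (cv2) and the standard library are available. Lean on these libraries where they do the work, as an engineer would, in place of code of your own. Each camera call takes 0.05 s, during which the arm holds its last target.

## Working session

There is one attempt and no reset: what is moved stays moved. The work goes in short steps, each a Python script; the robot and the scene stay as the last script left them, time stands still between calls to the robot, and variables do not carry over. Pictures are saved under pics/ and viewed, and the job is handed in when it is done.

```bash
ls; mkdir -p pics
python3 - <<'E'
from station import ctrl
import cv2
for n in("top","side"):
    im=ctrl.capture(n); cv2.imwrite(f"pics/{n}0.png",cv2.cvtColor(im,cv2.COLOR_RGB2BGR))
    c=ctrl.get_calibration(n); print(n,c)
s=ctrl.get_state(); print(s)
E
```

```text
pics
top {'fx': 470.1606957487616, 'fy': 470.1606957487616, 'cx': 280.87327865045205, 'cy': 216.31959632353997, 'dist_coeffs': array([-0.02561572,  0.        ,  0.        ,  0.        ,  0.        ]), 'R': array([[-1.04403490e-01, -9.94534700e-01,  8.00716429e-04],
       [-9.73413976e-01,  1.02021183e-01, -2.05077811e-01],
       [ 2.03875310e-01, -2.21902678e-02, -9.78745345e-01]]), 't': array([ -74.57906424,  527.18105383, 1377.0294803 ])}
side {'fx': 452.67521207371817, 'fy': 452.67521207371817, 'cx': 283.58706930225924, 'cy': 205.8226498878067, 'dist_coeffs': array([-0.04570743,  0.        ,  0.        ,  0.        ,  0.        ]), 'R': array([[ 0.8970513 , -0.44152171, -0.01890878],
       [-0.23376734, -0.43777094, -0.86816441],
       [ 0.37503572,  0.78320827, -0.49591634]]), 't': array([-530.48681319,  149.30297976, 1156.76845337])}
{'time_s': 0.1, 'joint_positions': array([ 1.00652230e+00,  4.94130808e-01,  1.34602910e+00, -1.04573830e-06,
        1.30248857e+00, -9.54980440e-02]), 'dq': array([-7.48390033e-04, -1.00168976e-03, -2.00278629e-03, -2.43119391e-03,
        8.14233309e-05,  6.67855083e-04]), 'joint_efforts': array([-4.45775395e-04, -8.80257583e+01, -3.82535934e+01,  7.05145346e-02,
        4.82962676e-02, -4.13254241e-06]), 'position': array([282.1977196 , 557.30897215, 213.40539109]), 'tcp_rot': array([-0.85785818,  1.39619096,  0.85709596]), 'force': array([0.04987755, 0.22731107, 0.52248019]), 'torque': array([-0.00542855,  0.01477802, -0.04396546]), 'finger_gap': 90.86665507496117}
```

View pics/top0.png

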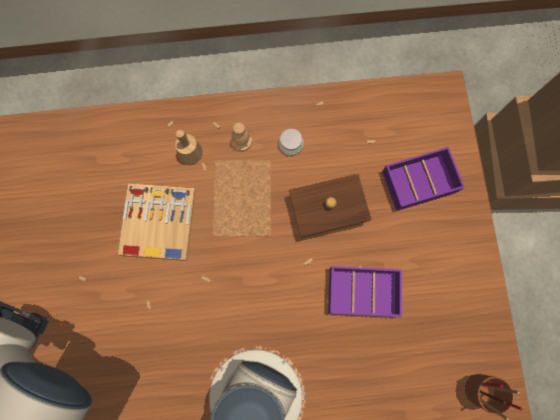

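View pics/side0.png

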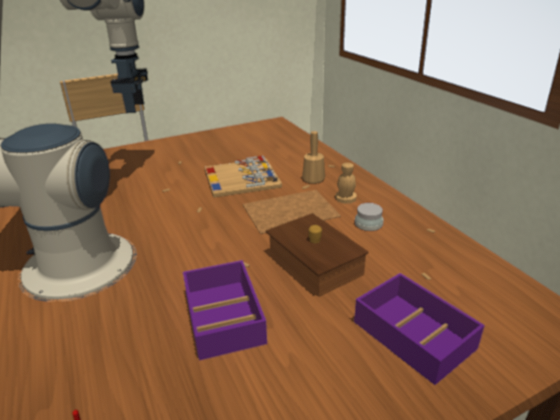

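Top view: the lidded dark wood box is at about (330,207) with its knob at (331,203). The purple, open look-alikes are at (425,180) and (366,292) and don't qualify. The mat is at (242,198) and the station at (157,222), with its patches at the robot end. The knob could be confused with the carving top (239,130), the mallet top (181,135) or the tin (291,141). I choose the dark box's knob and check it in a crop.

```bash
cat > h.py <<'E'
import numpy as np, cv2
from station import ctrl
from scipy.spatial.transform import Rotation as Rot
def cap(n,save=None):
    im=ctrl.capture(n)
    if save: cv2.imwrite(f"pics/{save}.png",cv2.cvtColor(im,cv2.COLOR_RGB2BGR))
    return im
def ray(n,uv):
    c=ctrl.get_calibration(n)
    K=np.array([[c['fx'],0,c['cx']],[0,c['fy'],c['cy']],[0,0,1]])
    uv=np.asarray(uv,float).reshape(-1,1,2)
    p=cv2.undistortPoints(uv,K,c['dist_coeffs']).reshape(-1,2)
    d=np.c_[p,np.ones(len(p))]@c['R']
    return -c['R'].T@c['t'],d
def onplane(n,uv,z):
    o,d=ray(n,uv); return o+d*((z-o[2])/d[:,2])[:,None]
def proj(n,X):
    c=ctrl.get_calibration(n)
    K=np.array([[c['fx'],0,c['cx']],[0,c['fy'],c['cy']],[0,0,1]])
    return cv2.projectPoints(np.asarray(X,float).reshape(-1,3),cv2.Rodrigues(c['R'])[0],c['t'],K,c['dist_coeffs'])[0].reshape(-1,2)
def tri(uvt,uvs):
    o1,d1=ray("top",uvt);o2,d2=ray("side",uvs);d1=d1[0];d2=d2[0]
    A=np.stack([d1,-d2],1);s=np.linalg.lstsq(A,o2-o1,rcond=None)[0]
    a=o1+s[0]*d1;b=o2+s[1]*d2
    return (a+b)/2,np.linalg.norm(a-b)
def crop(n,box,k,save):
    im=cap(n);x0,y0,x1,y1=box
    c=cv2.resize(im[y0:y1,x0:x1],None,fx=k,fy=k,interpolation=cv2.INTER_CUBIC)
    cv2.imwrite(f"pics/{save}.png",cv2.cvtColor(c,cv2.COLOR_RGB2BGR))
def down(yaw):
    "tool x down; jaw axis (z) at angle yaw in the xy plane"
    x=np.array([0,0,-1.]);z=np.array([np.cos(yaw),np.sin(yaw),0]);y=np.cross(z,x)
    return Rot.from_matrix(np.stack([x,y,z],1)).as_rotvec()
def rectmask(n,hsvlo,hsvhi,box):
    im=cv2.imread(f"pics/{n}.png");h=cv2.cvtColor(im,cv2.COLOR_BGR2HSV)
    m=cv2.inRange(h,np.array(hsvlo),np.array(hsvhi));z=np.zeros_like(m);x0,y0,x1,y1=box;z[y0:y1,x0:x1]=m[y0:y1,x0:x1]
    return z
E
python3 - <<'E'
from h import *
crop("top",(285,170,375,240),8,"c1"); crop("top",(115,178,200,265),6,"c2");crop("side",(195,140,380,295),4,"c3")
print(ctrl.get_state()['tcp_rot'], Rot.from_rotvec(ctrl.get_state()['tcp_rot']).as_matrix().round(2))
E
```

```text
[-0.85757877  1.39571117  0.85723133] [[-0.   -0.89  0.45]
 [-0.    0.45  0.89]
 [-1.    0.   -0.  ]]
```

View pics/c1.png

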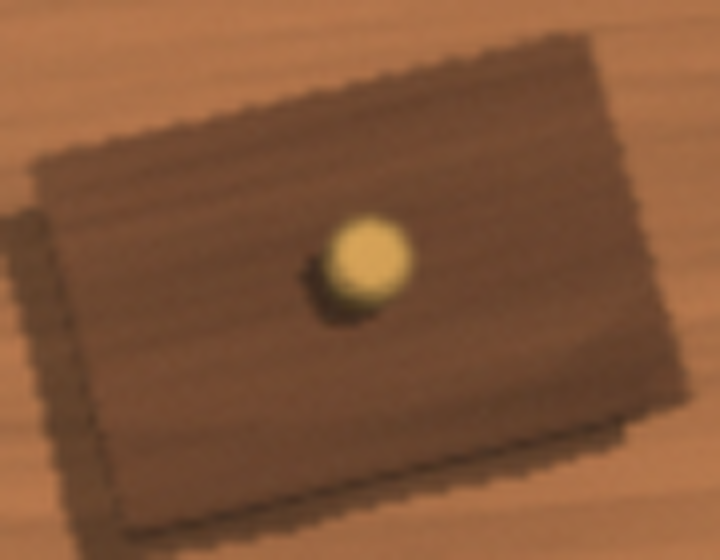

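View pics/c2.png

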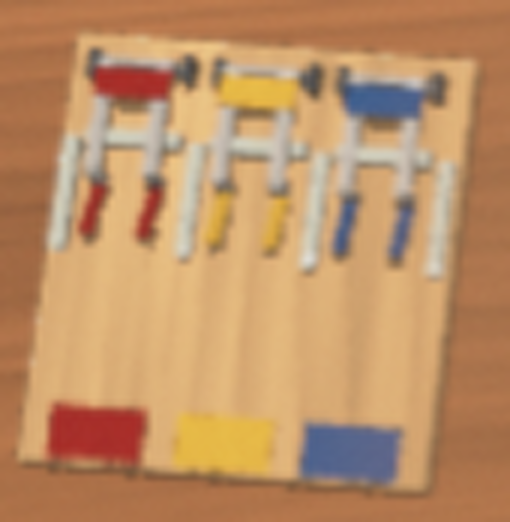

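View pics/c3.png

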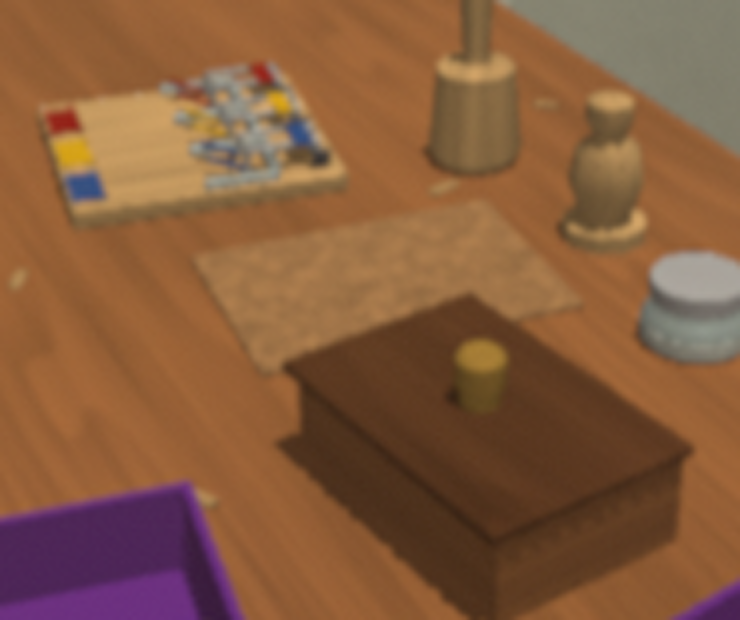

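Crop c1 confirms the brass knob (331,202) on the closed dark lid. Next I measure lid, station and mat.

```bash
cat > m1.py <<'E'
from h import *
def sub(pts,box,k): return (np.array(pts,float)+.5)/k-.5+np.array(box)
def rect(P,L):
    P=P[:,:2];print(L,"edges",[round(float(np.linalg.norm(P[i]-P[(i+1)%4])),1) for i in range(4)],"c",P.mean(0).round(1))
    for i in range(4):
        d=P[(i+1)%4]-P[i];print('   ang',round(float(np.arctan2(d[1],d[0])),4))
lid=sub([(34,160),(588,35),(690,400),(128,537)],(285,170),8)
rect(onplane("top",lid,72),"lid")
print("knob",onplane("top",sub([(370,258)],(285,170),8),108))
st=sub([(80,36),(477,60),(430,493),(18,462)],(115,178),6)
rect(onplane("top",st,18),"station")
im=cv2.imread("pics/top0.png");h=cv2.cvtColor(im,cv2.COLOR_BGR2HSV)
# patches
for nm,lo,hi in (("red",(0,150,60),(6,255,255)),("yel",(20,150,120),(32,255,255)),("blu",(105,90,60),(125,255,255))):
    m=cv2.inRange(h,np.array(lo),np.array(hi));m[:243]=0;m[265:]=0;m[:,:115]=0;m[:,200:]=0
    u=np.argwhere(m>0)[:,::-1];print(nm,len(u),u.mean(0).round(1),onplane("top",[u.mean(0)],18).round(1))
c=sub([(478,480)],(195,140),4)
E
python3 m1.py
python3 - <<'E'
from h import *
crop("top",(205,150,280,245),6,"c4")
E
```

```text
lid edges [218.4, 146.7, 218.0, 149.3] c [ 533.4 -279.3]
   ang -1.4459
   ang -3.0156
   ang 1.7075
   ang 0.1288
knob [[ 533.54018999 -279.01540251  108.        ]]
station edges [211.8, 229.7, 213.4, 227.4] c [550.4 258.1]
   ang -1.7382
   ang 2.9698
   ang 1.3927
   ang -0.1788
red 128 [130.6 249.7] [[467.7 342.4  18. ]]
yel 135 [151.7 251.4] [[455.8 277.6  18. ]]
blu 55 [170.3 252.7] [[446.  220.5  18. ]]
```

View pics/c4.png

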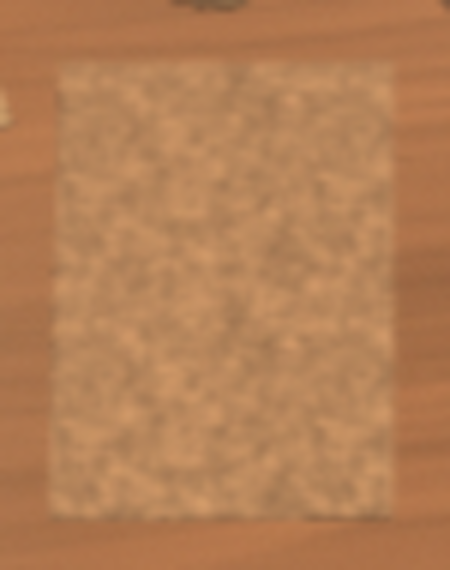

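```bash
cat >> m1.py <<'E'
print('---')
rect(onplane("top",sub([(57,62),(397,62),(394,517),(50,518)],(205,150),6),3),"mat")
print("carving base",onplane("top",[[243,147]],0), "tin top",onplane("top",[[291.5,139]],50),"carv top",onplane("top",[[239,128]],124),"mallet top",onplane("top",[[180.5,135]],170))
for n,z in(("red",66),("yel",0),("blu",-66)):
    pass
E
python3 m1.py | sed -n '/---/,$p'
python3 - <<'E'
from h import *
# check station guess: draw keypoints in both views
y=-0.174;o=np.array([565.2,255.5]);R=np.array([[np.cos(y),-np.sin(y)],[np.sin(y),np.cos(y)]])
def W(x,yy,z): return np.r_[o+R@[x,yy],z]
P=[W(a,b,18) for a in(-130,100) for b in(-107,107)]
P+=[W(-20,b,18+6) for b in(95,33+0,-33,-95)]+[W(42,b,24) for b in(95,33,-33,-95)]
P+=[W(38,b,28) for b in (66,0,-66)]
for n,box,k in(("top",(115,178,200,265),9),("side",(200,150,290,210),8)):
    im=cap(n);x0,y0,x1,y1=box
    c=cv2.resize(im[y0:y1,x0:x1],None,fx=k,fy=k,interpolation=cv2.INTER_CUBIC)[:,:,::-1].copy()
    for u in proj(n,P): 
        q=((u-[x0,y0]+.5)*k-.5); cv2.drawMarker(c,tuple(int(v) for v in q.round()),(0,255,0),cv2.MARKER_CROSS,10,1)
    cv2.imwrite(f"pics/ov_{n}.png",c[:600])
E
```

```text
---
mat edges [183.7, 248.9, 179.6, 249.5] c [602.  -13.7]
   ang -1.6756
   ang 3.0352
   ang 1.4695
   ang -0.0898
carving base [[770.92965193 -31.50705375   0.        ]] tin top [[ 762.78529725 -188.86008055   50.        ]] carv top [[785.94399795 -30.39866079 124.        ]] mallet top [[762.92907736 138.23428099 170.        ]]
```

View pics/ov_top.png

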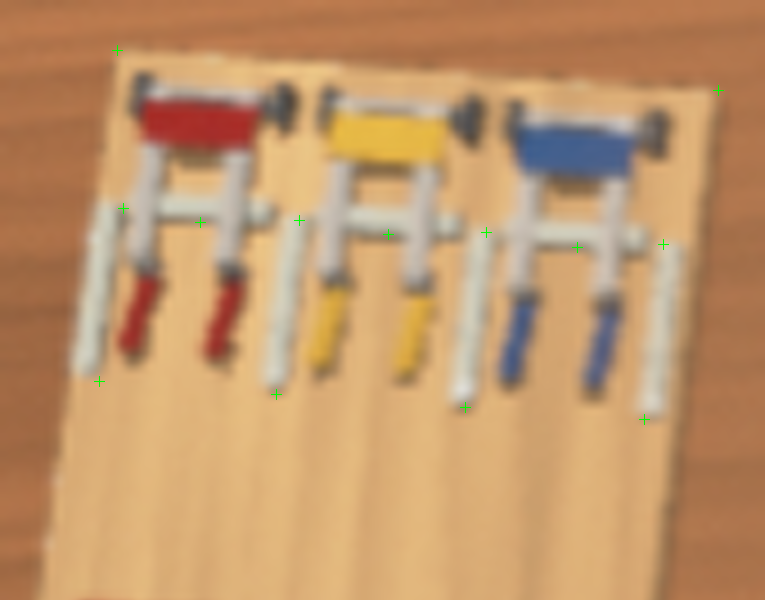

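View pics/ov_side.png

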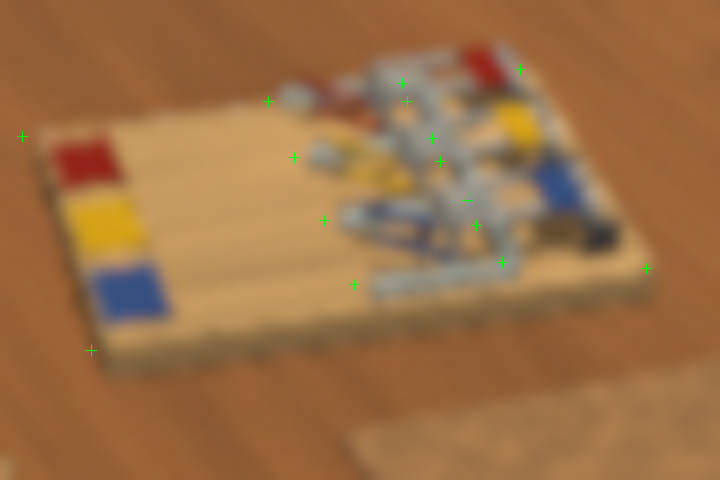

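Run:
```python
from h import *
def sub(pts,box,k): return (np.array(pts,float)+.5)/k-.5+np.array(box)
T=sub([(80,36),(477,60),(430,493),(18,462)],(115,178),6) # far+y, far-y, near-y, near+y
S=sub([(505,47),(650,272),(106,353),(40,133)],(200,150),8)
for t,s in zip(T,S): print(tri(t,s))
print(onplane("side",S,18))
# knob top: side c3 crop centre of top disc (481,357)/4
print("knob",tri(sub([(370,258)],(285,170),8)[0],sub([(481,356)],(195,140),4)[0]))
# lid corners in side c3: near-left(285,367)? left, front bottom, right
L=sub([(285,366),(497,543),(691,452),(472,294)],(195,140),4);print(onplane("side",L,72), onplane("side",L,72).mean(0))
```

```text
(array([674.57770234, 338.3102178 ,  32.90318122]), np.float64(2.6297944780136855))
(array([646.82900305, 134.09200647,  14.81481072]), np.float64(1.1549842906378405))
(array([422.05283113, 173.00938661,  15.06973604]), np.float64(5.400474583222135))
(array([460.24091208, 382.28904384,  18.15489965]), np.float64(7.032867822496339))
[[686.56342954 370.01540758  18.        ]
 [644.79097063 128.46192556  18.        ]
 [423.29548897 167.46327231  18.        ]
 [463.91643383 382.48694915  18.        ]]
knob (array([ 536.6434563 , -280.35730577,  104.98204515]), np.float64(5.00422373796268))
[[ 450.41798307 -188.17502304   72.        ]
 [ 479.74018075 -403.95530497   72.        ]
 [ 622.12216159 -383.40862127   72.        ]
 [ 598.14396152 -165.93607865   72.        ]] [ 537.60607173 -285.36875698   72.        ]
```

Run:
```python
from h import *
ctrl.command_gripper(70,20)
ctrl.goto([450,0,330],down(-0.3))
ctrl.goto([534.5,-279.5,200],down(-0.67))
ctrl.line_to([534.5,-279.5,135],v=120)
s=ctrl.get_state();print(s['position'],s['joint_positions'].round(2),s['time_s'])
crop("top",(270,140,390,240),6,"d1"); crop("side",(250,150,390,290),4,"d2")
print(proj("top",s['position']),proj("side",s['position']))
```

```text
[ 534.93894431 -279.41032862  135.76780776] [-0.58  0.55  1.49  0.    1.1   0.09] 4.9583
[[331.89193299 199.07242439]] [[313.23651925 217.94813334]]
```

View pics/d1.png

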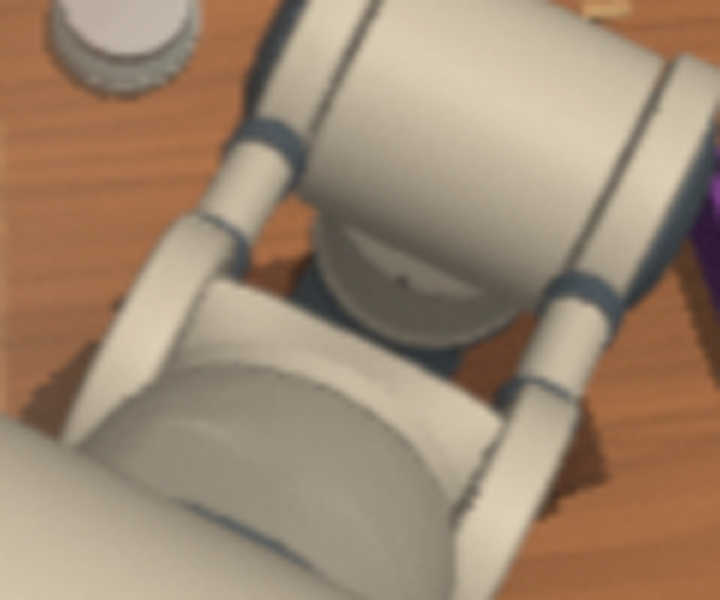

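View pics/d2.png

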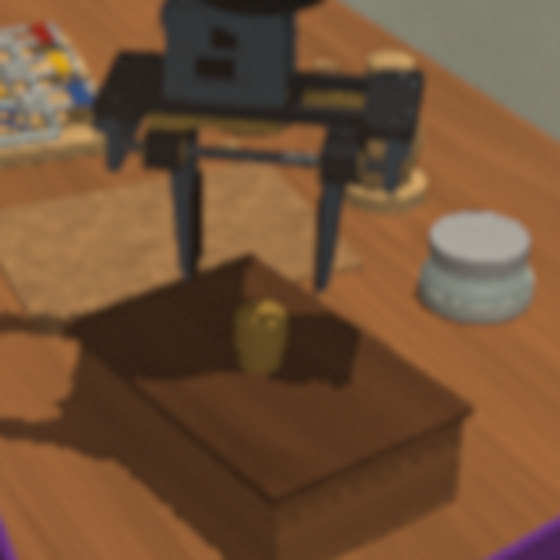

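The side view shows both fingertips (about 297,219 and 330,222) straddling the knob (315,228). I descend and grip.

Run:
```python
from h import *
hit=ctrl.line_to([534.5,-279.5,79],v=60,force_limit=8)
s=ctrl.get_state();print(hit,s['position'],s['force'])
ctrl.command_gripper(20,6); s=ctrl.get_state();print(s['finger_gap'],s['force'].round(2),s['position'])
ctrl.command_gripper(20,35); s=ctrl.get_state();print(s['finger_gap'],s['force'].round(2),s['position'])
crop("side",(250,150,390,290),4,"d3")
```

```text
False [ 534.72477263 -279.64103535   79.33872865] [0.37438207 0.33705723 0.42343068]
31.93502679784483 [ 1.37 -0.97  0.28] [ 534.67377004 -279.61993623   79.07518732]
30.995529288577927 [ 1.14 -1.08  1.45] [ 534.6941301  -279.63316601   79.10315345]
```

View pics/d3.png

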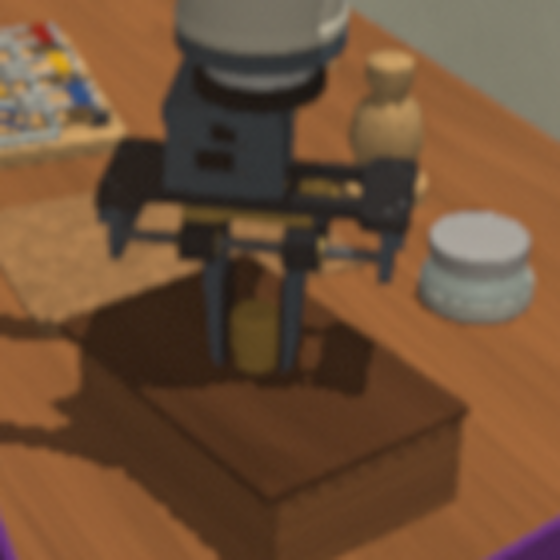

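Both pads are on the knob (gap 31 mm). Lifting to the mat.

Run:
```python
from h import *
ctrl.line_to([534.5,-279.5,110],v=50)
ctrl.line_to([534.5,-279.5,200],v=100)
s=ctrl.get_state();print(s['finger_gap'],s['force'].round(2))
ctrl.line_to([585,-12,200],rotation=down(0.672),v=120)
ctrl.line_to([585,-12,45],v=100)
s=ctrl.get_state();print(s['finger_gap'],s['force'].round(2))
hit=ctrl.line_to([585,-12,20],v=25,force_limit=5)
s=ctrl.get_state();print(hit,s['position'],s['force'].round(2),s['finger_gap'],s['time_s'])
cap("side","e1")
```

```text
30.64361054046676 [-0.12  0.19 -3.73]
30.681721704972876 [ 0.23  0.02 -3.82]
True [584.88148505 -11.98127874  24.07549015] [-0.83  0.04  6.82] 31.094913287759837 13.7917
```

View pics/e1.png

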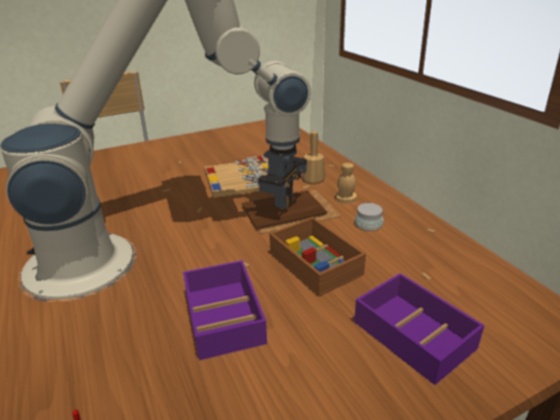

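The lid is down on the mat (290,208), and three plates are visible in the box: yellow, red and blue. Releasing.

Run:
```python
from h import *
ctrl.command_gripper(60)
ctrl.dwell(.2)
ctrl.line_to([585,-12,120],v=100)
ctrl.dwell(.3)
ctrl.goto([400,60,300],down(0.9))
cap("top","f0"); crop("top",(285,165,380,245),8,"f1"); crop("side",(260,205,380,295),6,"f2")
```

```text
(no output)
```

View pics/f0.png

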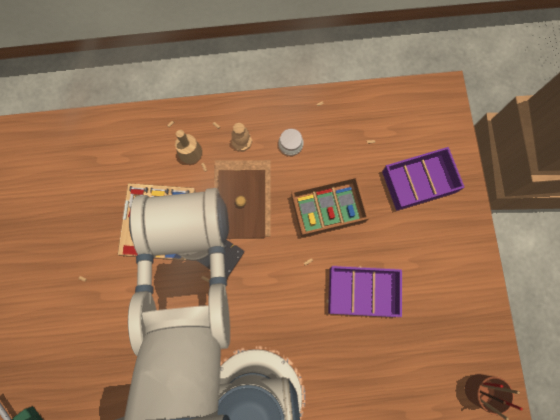

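View pics/f1.png

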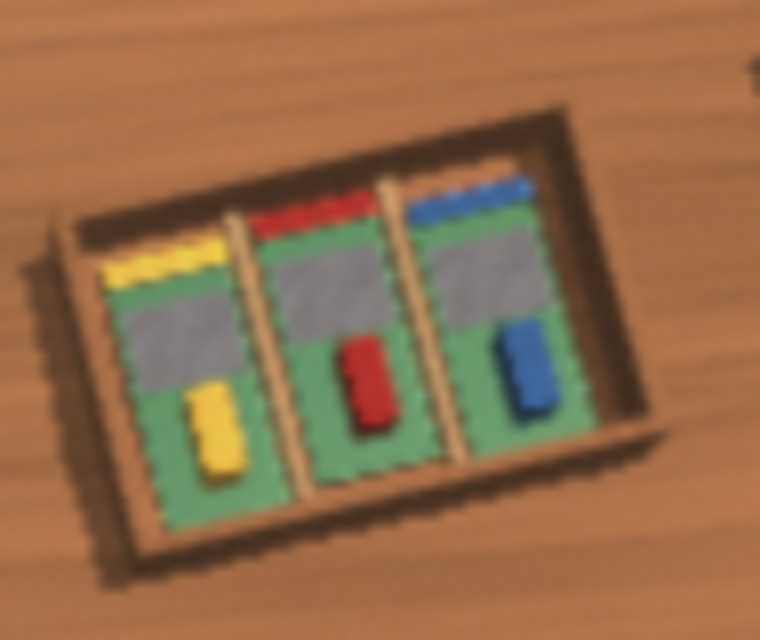

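View pics/f2.png

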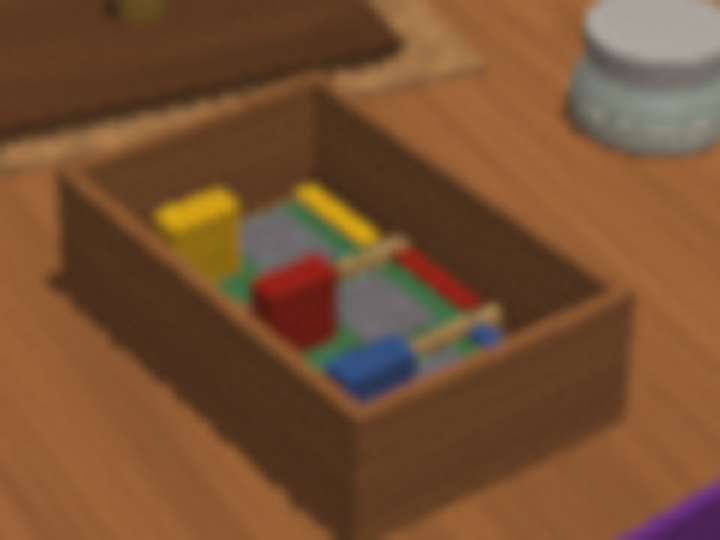

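Three plates: yellow (+y bay, block at about 312,218), red (middle, 331,213) and blue (-y bay, 351,211). The lid is on the mat at (241,203). Measuring blocks and strips.

```bash
cat > m2.py <<'E'
from h import *
def sub(pts,box,k): return (np.array(pts,float)+.5)/k-.5+np.array(box)
b=(285,165)
B={'yellow':[(187,385),(231,379),(246,468),(205,480)],'red':[(338,342),(379,334),(397,425),(358,433)],'blue':[(497,327),(539,319),(557,408),(517,419)]}
S={'yellow':[(102,275),(227,250)],'red':[(253,228),(377,201)],'blue':[(407,215),(533,187)]}
for c in B:
    P=onplane("top",sub(B[c],b,8),50)[:,:2];Q=onplane("top",sub(S[c],b,8),18)[:,:2]
    bc=P.mean(0);sc=Q.mean(0);d=sc-bc
    w=np.linalg.norm(P[0]-P[1]),np.linalg.norm(P[1]-P[2])
    e=Q[1]-Q[0]
    print(c,"block",bc.round(1),"size",np.round(w,1),"strip",sc.round(1),"len",np.linalg.norm(e).round(1),"yaw strip",(np.arctan2(e[1],e[0])+np.pi/2).round(3),"yaw axis",np.arctan2(d[1],d[0]).round(3),"dist(75)",np.linalg.norm(d).round(1))
# box rim corners outer z=64
R=sub([(55,215),(568,107),(655,428),(137,556)],b,8)
P=onplane("top",R,64)[:,:2];print(P.mean(0),[np.linalg.norm(P[i]-P[(i+1)%4]).round(1) for i in range(4)])
E
python3 m2.py
```

```text
yellow block [ 502.3 -222.4] size [17.  35.1] strip [ 576.9 -212.4] len 50.4 yaw strip 0.098 yaw axis 0.133 dist(75) 75.2
red block [ 513.6 -281.8] size [16.1 36.2] strip [ 590.1 -273.8] len 50.5 yaw strip 0.116 yaw axis 0.104 dist(75) 76.9
blue block [ 513.1 -343.4] size [16.6 35.4] strip [ 589.2 -335.5] len 51.5 yaw strip 0.12 yaw axis 0.103 dist(75) 76.5
[ 533.87197516 -277.71942959] [np.float64(202.4), np.float64(129.4), np.float64(202.4), np.float64(135.6)]
```

Sizes match (50 mm strips, 16x35 mm blocks, 75 mm spacing within 2 mm). Taking red first.

```bash
cat >> h.py <<'E'
SY=-0.174;SO=np.array([565.2,255.5])
SR=np.array([[np.cos(SY),-np.sin(SY)],[np.sin(SY),np.cos(SY)]])
def W(x,y,z): return np.r_[SO+SR@[x,y],z]
LY={'red':66,'yellow':0,'blue':-66}
def rep(t=""):
    s=ctrl.get_state();print(t,"t%.1f"%s['time_s'],s['position'].round(1),"F",s['force'].round(1),"gap %.1f"%s['finger_gap'])
    return s
def pick(bx,by,yaw=0.115):
    r=down(yaw+np.pi/2)
    ctrl.goto([bx,by,170],r); ctrl.command_gripper(32,30)
    ctrl.line_to([bx,by,80],v=150)
    hit=ctrl.line_to([bx,by,18.5],v=60,force_limit=8); rep("down %s"%hit)
    if hit: return False
    ctrl.command_gripper(8,8); rep("soft")
    ctrl.command_gripper(8,40); rep("grip")
    ctrl.line_to([bx,by,40],v=40)
    ctrl.line_to([bx,by,150],v=120); rep("up")
    return True
def carry(col,dx=0):
    r=down(SY+np.pi/2)
    ctrl.line_to(W(-112+dx,LY[col],150),rotation=r,v=150)
    ctrl.line_to(W(-112+dx,LY[col],45),v=100); rep("above")
E
python3 - <<'E'
from h import *
ctrl.goto([440,-120,250],down(1.5))
if pick(513.6,-281.8,0.112):
    carry('red')
    crop("top",(100,178,200,275),6,"g1"); crop("side",(180,130,300,220),6,"g2")
E
```

```text
down False t21.6 [ 513.8 -281.9   18.8] F [-0.2 -0.4  0.1] gap 31.8
soft t22.0 [ 513.8 -282.    18.8] F [-0.2 -1.2  4.8] gap 16.0
grip t22.2 [ 513.8 -282.    18.8] F [-1.1 -0.9  5.7] gap 15.9
up t23.9 [ 513.2 -281.6  149.3] F [ 0.3  0.4 -2.3] gap 15.9
above t29.5 [466.7 340.1  45.5] F [-0.9 -0.2 -1.4] gap 15.9
```

View pics/g2.png

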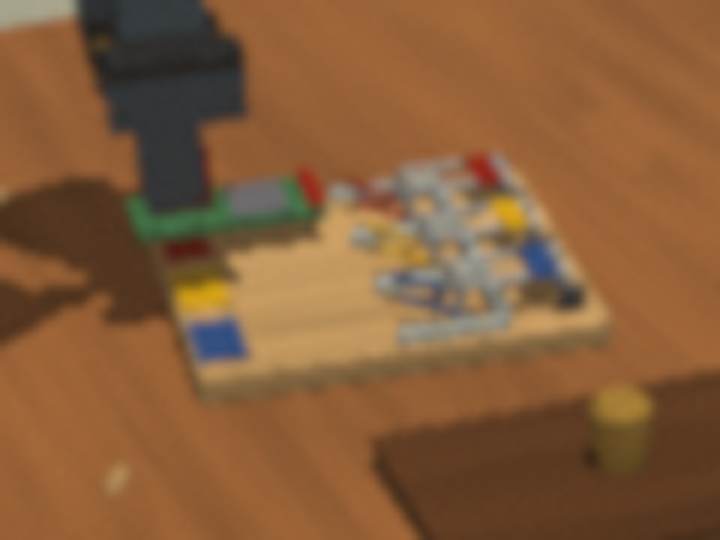

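View pics/g1.png

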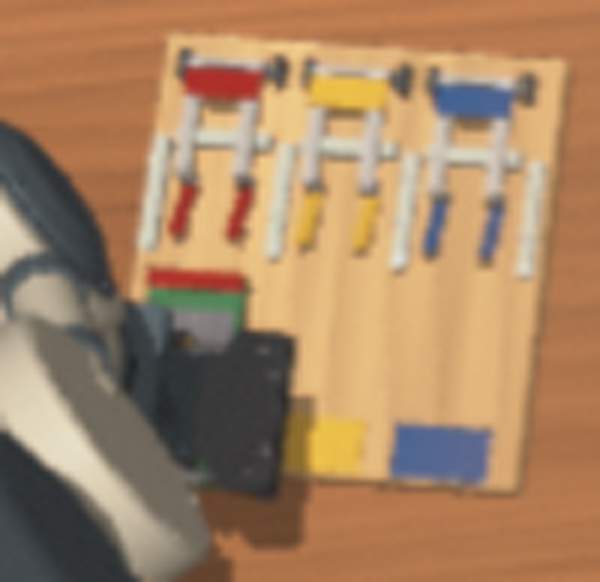

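The plate hangs level in the grip, strip ahead, over the red lane entry (strip at about 133,224 in the top view). Lowering to contact, then checking alignment.

Run:
```python
from h import *
hit=ctrl.line_to(W(-112,66,28.5),v=15,force_limit=3);rep("contact %s"%hit)
im=cap("top"); cv2.imwrite("pics/g3full.png",im[:,:,::-1])
x0,y0,x1,y1=115,178,190,240;k=10
c=cv2.resize(im[y0:y1,x0:x1],None,fx=k,fy=k,interpolation=cv2.INTER_CUBIC)[:,:,::-1].copy()
cv2.imwrite("pics/g3.png",c[:600])
h=cv2.cvtColor(im,cv2.COLOR_RGB2HSV)
m=cv2.inRange(h,np.array((0,150,60)),np.array((6,255,255)))|cv2.inRange(h,np.array((174,150,60)),np.array((180,255,255)))
z=np.zeros_like(m);z[220:232,118:162]=m[220:232,118:162]
u=np.argwhere(z>0)[:,::-1].astype(float);print(len(u),u.mean(0),onplane("top",[u.mean(0)],30), "expected strip", W(-112+75,66,30))
```

```text
contact True t30.4 [466.2 339.8  30.8] F [-1.  -0.5  8.3] gap 15.7
41 [133.43902439 225.07317073] [[541.68922926 326.79782231  30.        ]] expected strip [540.18483367 326.9089732   30.        ]
```

View pics/g3.png

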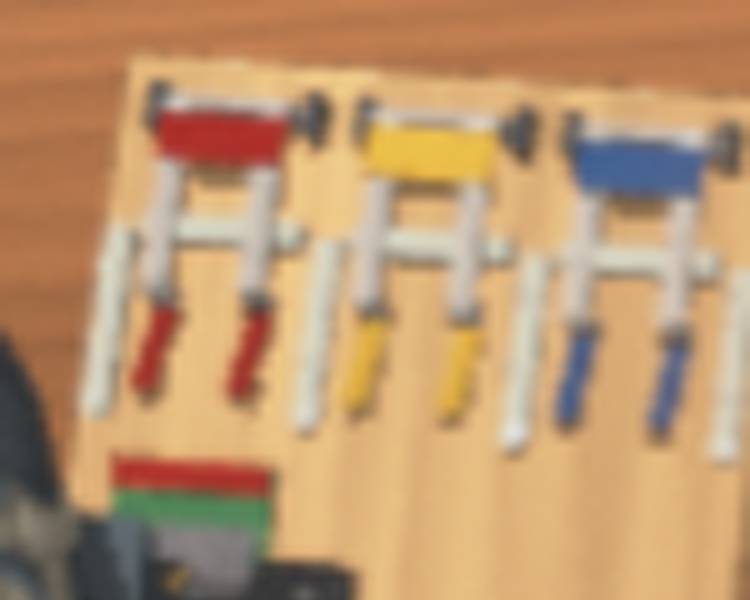

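Contact at underside 18.3 mm. The strip (134,225) is centred between the rails to about 1 mm. Sliding in.

```bash
cat >> h.py <<'E'
def slide(col,z=31.0):
    y=LY[col]
    hit=ctrl.line_to(W(-80,y,z),v=40,force_limit=15);rep("lip %s"%hit)
    hit=ctrl.line_to(W(-50,y,z),v=30,force_limit=25);rep("mid %s"%hit)
    hit=ctrl.line_to(W(-36,y,z),v=12,force_limit=22);s=rep("home %s"%hit)
    print("block x in station",(SR.T@(s['position'][:2]-SO)).round(1))
E
python3 - <<'E'
from h import *
slide('red')
crop("top",(115,178,190,240),10,"g4"); crop("side",(190,130,300,215),6,"g5")
E
```

```text
lip False t31.4 [497.9 334.3  30.9] F [-0.   0.3 -1.5] gap 15.7
mid False t32.6 [527.7 329.1  31. ] F [ 2.1 -1.8 -3.5] gap 15.7
home True t33.4 [535.2 327.8  30.9] F [-3.   1.1  6. ] gap 15.6
block x in station [-42.  66.]
```

View pics/g4.png

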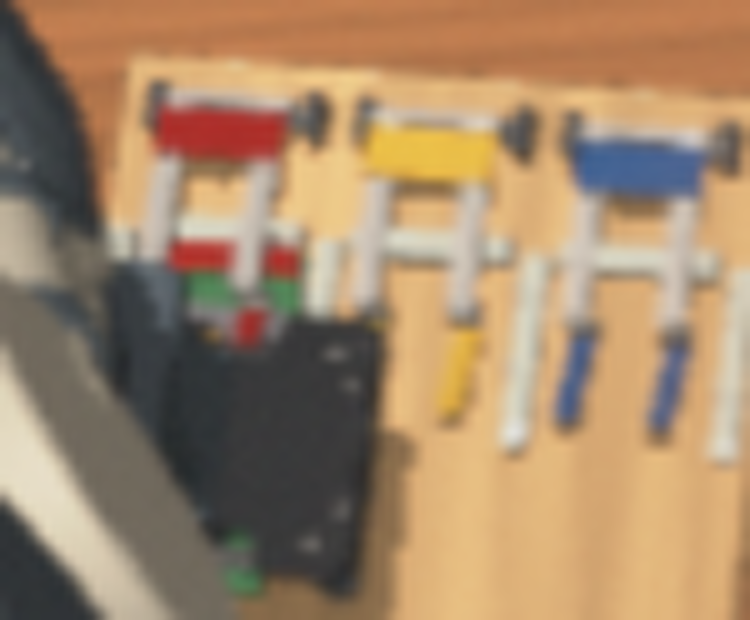

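View pics/g5.png

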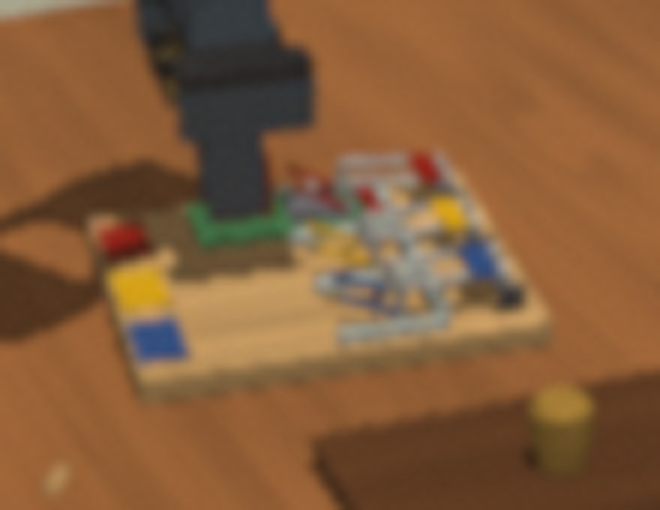

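The strip lies right before the stop with the leaf foot behind it (154,206). One confirming press, then release.

```bash
cat >> h.py <<'E'
def press_release(col,z=31.0):
    s=ctrl.get_state();p=s['position'];p0=SR.T@(p[:2]-SO)
    hit=ctrl.line_to(W(p0[0]+4,LY[col],z),v=10,force_limit=18);s=rep("press %s"%hit)
    print("block",(SR.T@(s['position'][:2]-SO)).round(2))
    s=ctrl.get_state();q=s['position']
    ctrl.command_gripper(32)
    q0=SR.T@(q[:2]-SO)
    ctrl.line_to(W(q0[0],LY[col],150),v=150);rep("rel")
E
python3 - <<'E'
from h import *
press_release('red')
ctrl.goto([440,-120,250],down(1.5))
crop("top",(115,178,195,240),10,"g6"); crop("side",(190,130,300,215),6,"g7")
E
```

```text
press True t33.8 [535.2 327.8  31.1] F [-1.9  0.7  6.6] gap 16.1
block [-42.03  65.97]
rel t35.2 [534.7 327.5 149.1] F [-0.1 -0.3 -0.5] gap 32.1
```

View pics/g6.png

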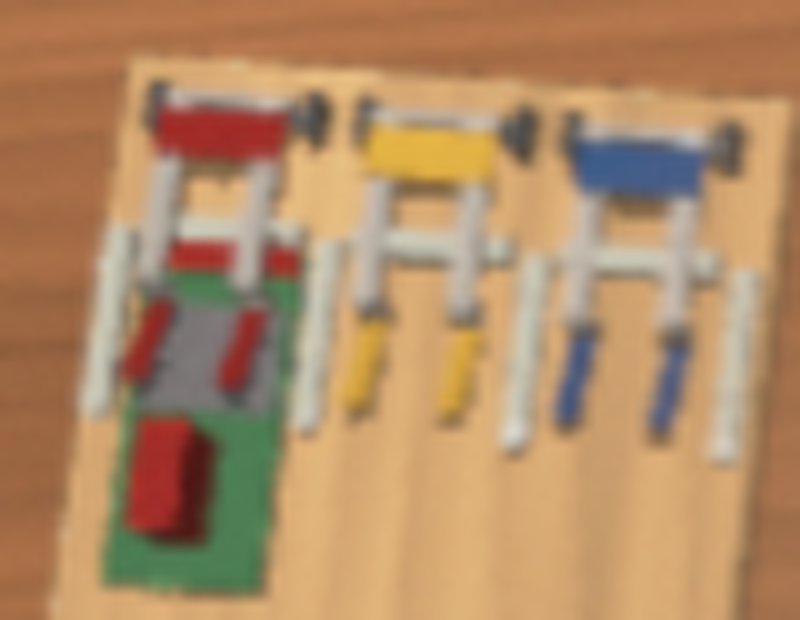

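View pics/g7.png

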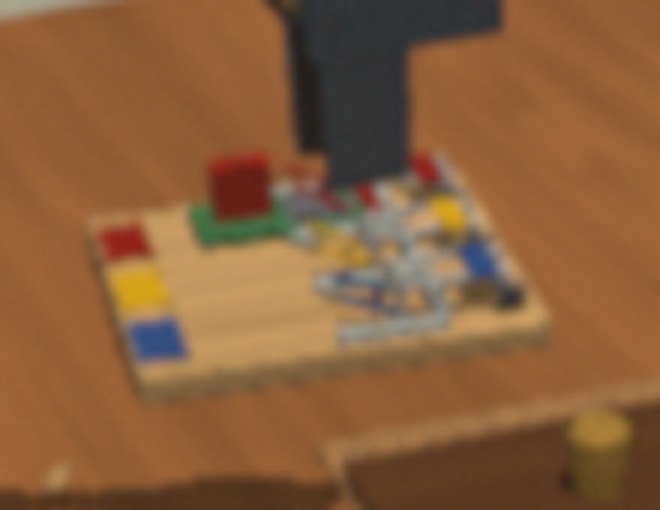

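Red is home: strip against the stop, feet on the glass behind it. The lid's knob has shifted by about 7 px in the side view, so I'll re-measure it before lifting. Next is yellow.

```bash
cat >> h.py <<'E'
def lower(col):
    hit=ctrl.line_to(W(-112,LY[col],28.5),v=15,force_limit=3);s=rep("contact %s"%hit)
    im=cap("top",f"low_{col}");return s
E
python3 - <<'E'
from h import *
cap("top","h0")
if pick(502.3,-222.4,0.115):
    carry('yellow'); lower('yellow')
    crop("top",(115,178,195,250),8,"h1"); crop("side",(190,130,320,235),5,"h2")
E
```

```text
down False t39.9 [ 502.5 -222.5   18.8] F [-0.3 -0.6 -0.1] gap 31.7
soft t40.2 [ 502.5 -222.5   18.8] F [-1.2  1.   5.1] gap 16.1
grip t40.5 [ 502.4 -222.5   18.8] F [-1.1 -0.3  6.2] gap 15.9
up t42.2 [ 501.9 -222.2  149.3] F [-0.3  0.1 -1.3] gap 15.6
above t46.9 [455.2 275.1  45.5] F [ 0.5 -0.3 -1.7] gap 15.9
contact True t47.8 [454.8 274.9  30.7] F [-0.6  0.1  7.6] gap 15.7
```

View pics/h1.png

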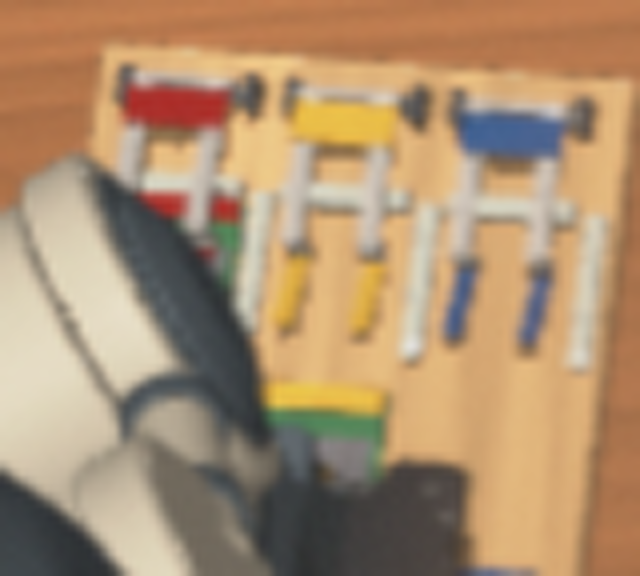

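View pics/h2.png

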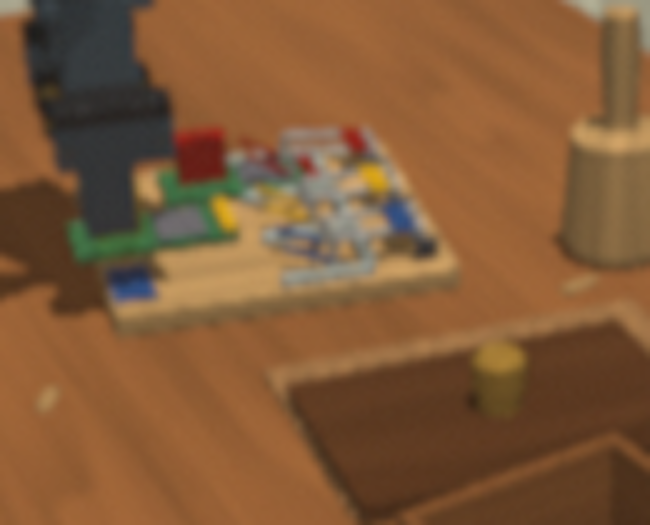

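View pics/h0.png

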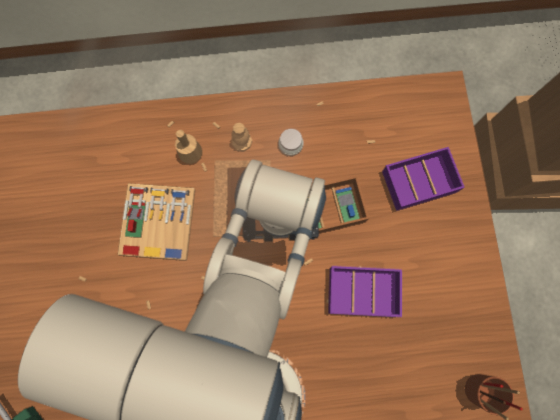

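The yellow strip (163,227) is centred between its rails. Sliding.

Run:
```python
from h import *
slide('yellow'); press_release('yellow')
ctrl.goto([420,-150,250],down(1.5))
crop("top",(115,178,195,240),10,"i1"); cap("top","i2"); crop("side",(190,130,320,235),5,"i3")
```

```text
lip False t48.9 [486.3 269.3  30.9] F [ 0.3  0.2 -2.3] gap 15.3
mid False t50.0 [516.3 264.2  31.1] F [ 0.8 -0.5 -3.8] gap 15.6
home True t50.9 [525.1 262.5  30.9] F [-2.1  1.2  6.4] gap 16.0
block x in station [-40.7  -0. ]
press True t51.2 [525.1 262.5  31. ] F [-2.4  0.2  6.3] gap 15.6
block [-40.73  -0.05]
rel t52.7 [524.6 262.3 149.2] F [-0.6  0.7 -0.5] gap 32.1
```

View pics/i1.png

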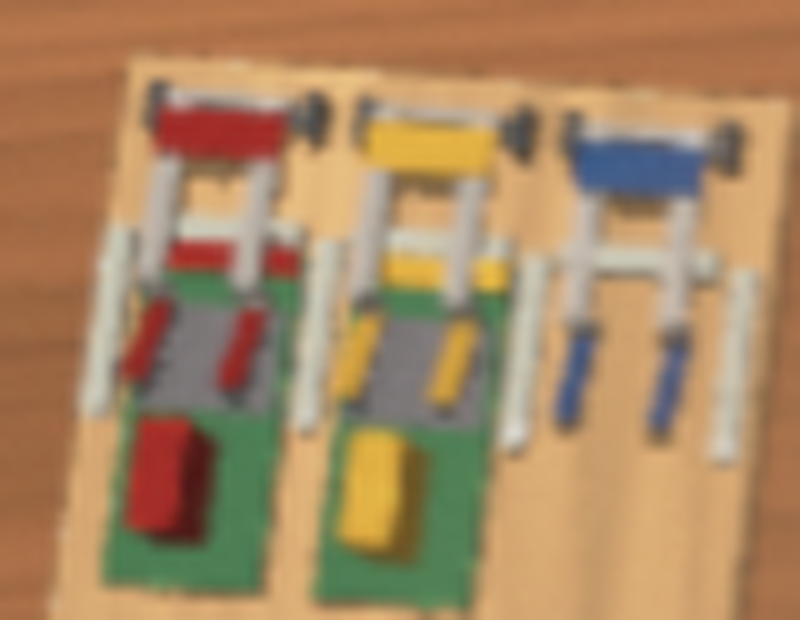

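View pics/i2.png

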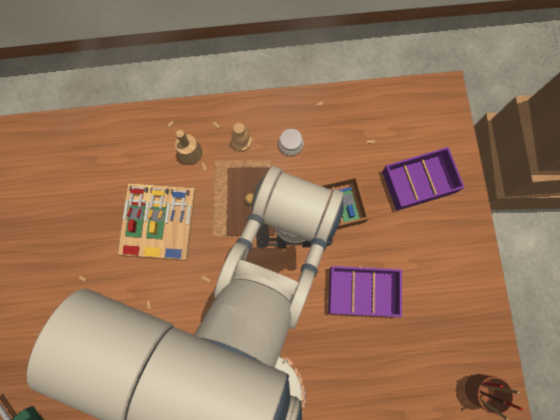

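Red and yellow are home (strips at the stops, about 138,203 and 159,205). Blue next.

Run:
```python
from h import *
if pick(513.1,-343.4,0.115):
    carry('blue'); lower('blue')
    crop("top",(115,178,195,250),8,"j1"); crop("side",(190,130,320,235),5,"j2")
```

```text
down False t57.5 [ 513.3 -343.6   18.9] F [-0.2 -0.4  0.4] gap 31.9
soft t57.9 [ 513.5 -344.    18.8] F [ 0.8 -4.8  1.8] gap 16.0
grip t58.1 [ 513.5 -344.    18.8] F [ 0.1 -6.1  1.5] gap 15.4
up t59.8 [ 512.7 -343.1  149.2] F [ 0.9  0.1 -1.1] gap 15.7
above t64.9 [443.8 210.   45.5] F [-0.1  0.4 -1.2] gap 15.8
contact True t65.8 [443.3 209.9  30.7] F [-0.6 -0.1  7.6] gap 15.9
```

View pics/j1.png

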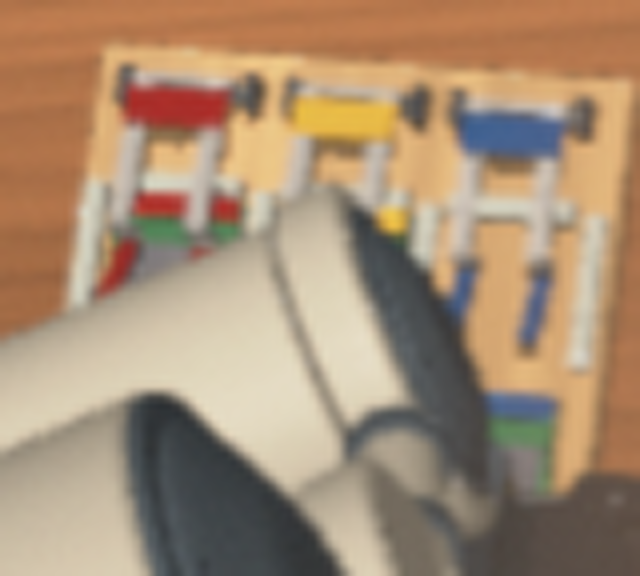

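View pics/j2.png

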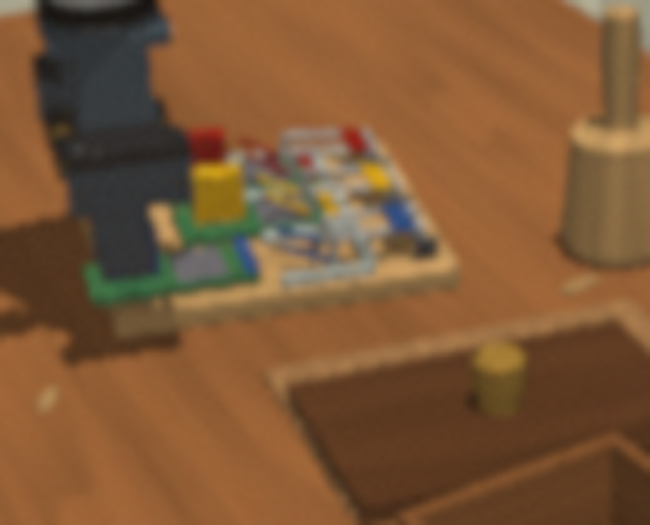

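The blue strip's right end (184,228) keeps the same clearance to the rail as yellow did. Sliding.

Run:
```python
from h import *
slide('blue'); press_release('blue')
ctrl.goto([330,260,330],down(1.2))
ctrl.goto([330,330,330],down(1.2))
cap("top","k0"); crop("top",(115,178,195,240),10,"k1"); crop("top",(205,150,290,245),6,"k2"); crop("side",(190,130,320,235),5,"k3")
```

```text
lip False t66.9 [474.9 204.3  30.9] F [ 0.6 -1.1 -3.1] gap 15.4
mid False t68.0 [505.  199.2  31.1] F [ 2.  -0.8 -4.1] gap 16.0
home True t68.8 [511.6 197.8  30.9] F [-2.6  0.5  6.5] gap 16.1
block x in station [-42.8 -66.1]
press True t69.2 [511.6 197.8  30.9] F [-2.5  0.9  6.1] gap 15.8
block [-42.83 -66.09]
rel t70.6 [511.1 197.7 149.2] F [-0.  -0.2 -0.3] gap 32.2
```

View pics/k0.png

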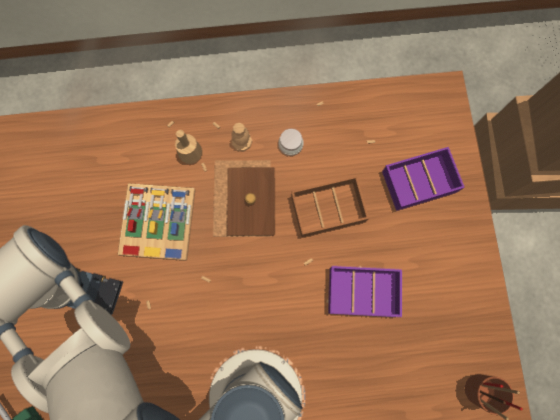

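View pics/k1.png

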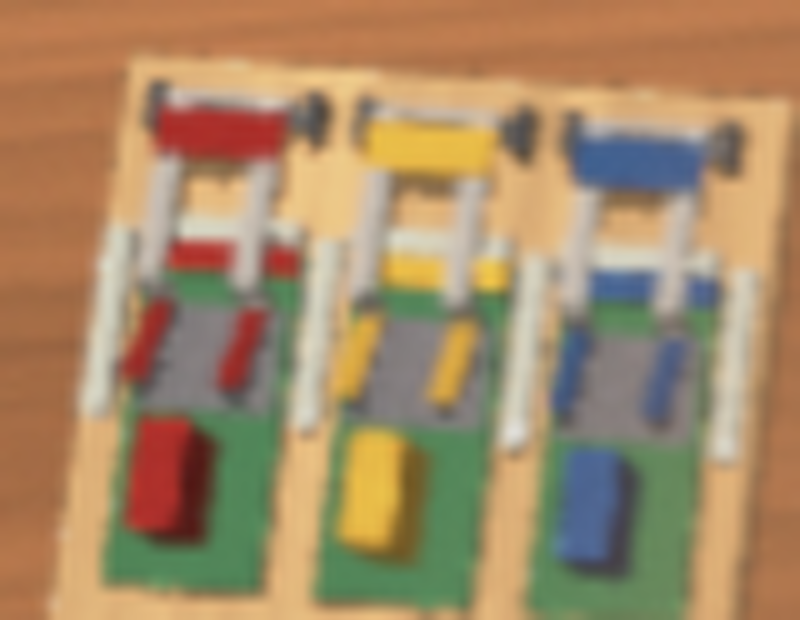

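View pics/k2.png

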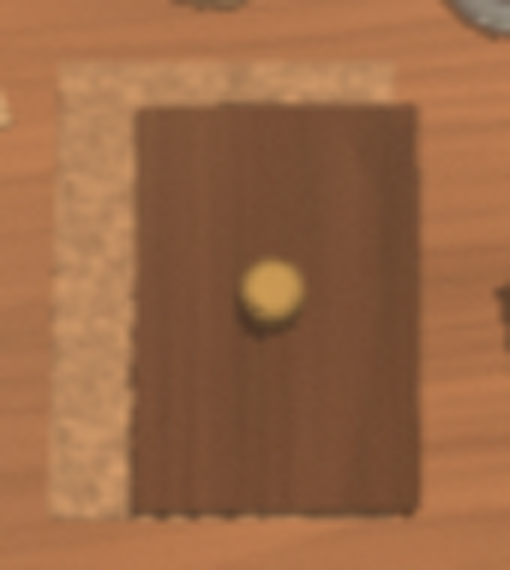

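View pics/k3.png

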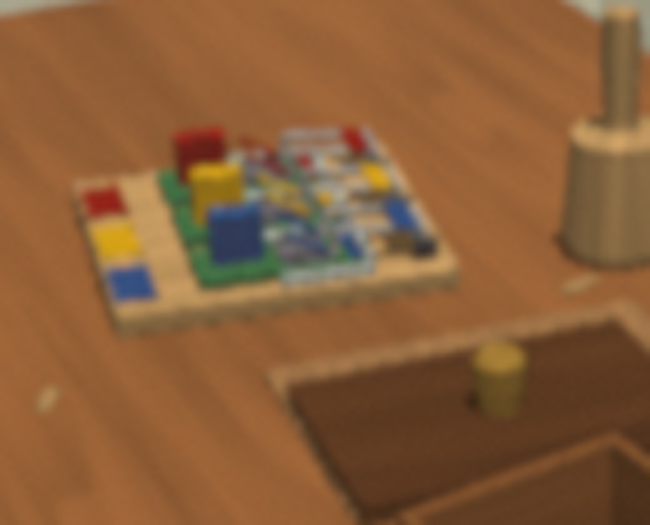

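All three plates are home (k1): strips at the stops, feet behind them. The lid was shifted towards -y (knob at 250,198), still on the mat. Re-measuring the lid and the open box.

```bash
cat > m3.py <<'E'
from h import *
def sub(pts,box,k): return (np.array(pts,float)+.5)/k-.5+np.array(box)
P=onplane("top",sub([(137,107),(414,103),(418,516),(131,515)],(205,150),6),17)[:,:2]
print(P.mean(0).round(1))
for i in range(4):
    d=P[(i+1)%4]-P[i];print(np.linalg.norm(d).round(1),np.arctan2(d[1],d[0]).round(4))
print("knob",onplane("top",sub([(271,289)],(205,150),6),53).round(1))
E
python3 m3.py
python3 - <<'E'
from h import *
crop("top",(285,170,375,245),8,"l1"); crop("side",(260,205,380,295),6,"l2")
E
```

```text
[584.2 -39.8]
147.7 -1.6604
223.0 3.0495
148.4 1.4629
220.3 -0.0952
knob [[584.9 -40.1  53. ]]
```

View pics/l1.png

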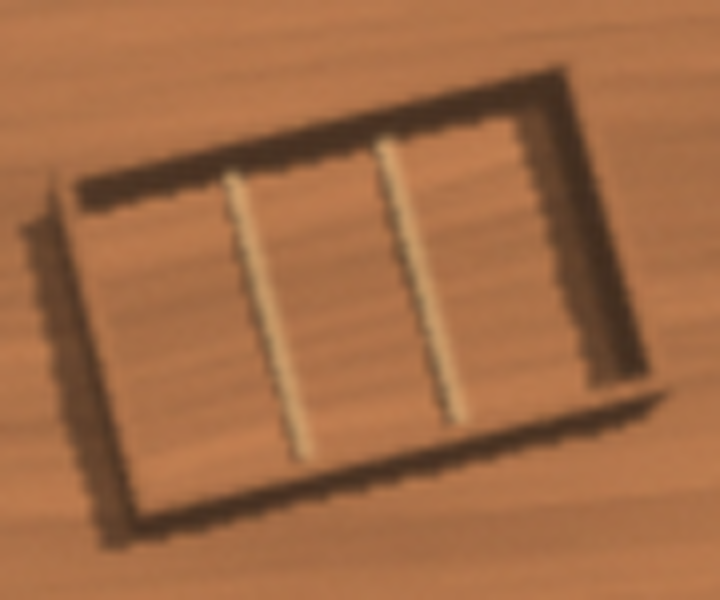

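View pics/l2.png

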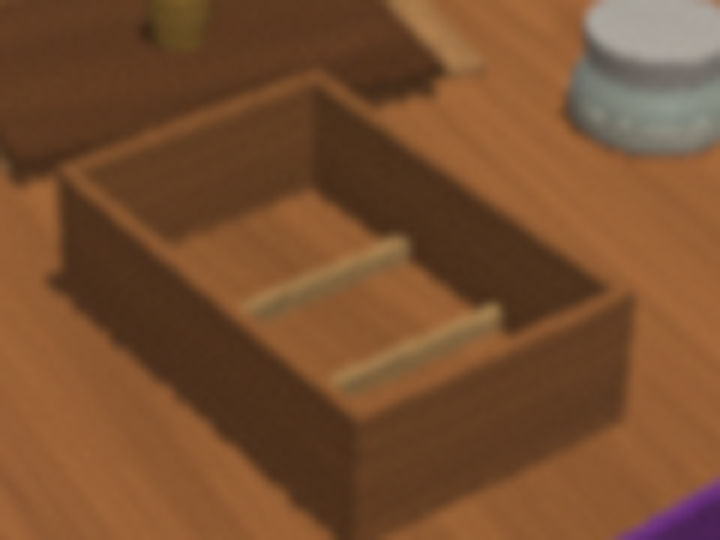

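Run:
```python
from h import *
def sub(pts,box,k): return (np.array(pts,float)+.5)/k-.5+np.array(box)
b=(285,170)
A=onplane("top",sub([(232,174),(305,459),(382,140),(457,421)],b,8),16)[:,:2]
for i,j in((0,1),(2,3)):
    d=A[i]-A[j];print("rib",A[i].round(1),A[j].round(1),np.linalg.norm(d).round(1),"yaw",np.arctan2(d[1],d[0]).round(4))
m=A.mean(0);print("rib mid",m.round(1),"sep",(np.linalg.norm((A[0]+A[1]-A[2]-A[3])/2)).round(1))
y=0.127;R=np.array([[np.cos(y),np.sin(y)],[-np.sin(y),np.cos(y)]])
print("lid-grip centre in rib frame",(R@(np.array([534.6,-279.6])-m)).round(1))
# mouth inner corners, z=64 
C=onplane("top",sub([(76,185),(562,70),(648,377)],b,8),64)[:,:2]
for i in range(2):
    d=C[i+1]-C[i];print("rim",np.linalg.norm(d).round(1),np.arctan2(d[1],d[0]).round(4))
print("centre",((C[0]+C[2])/2).round(1))
# side view: outer rim corners
S=sub([(62,172),(357,419),(632,293),(317,72)],(260,205),6)
Q=onplane("side",S,64)[:,:2];print("side rim c",Q.mean(0).round(1),[np.linalg.norm(Q[i]-Q[(i+1)%4]).round(1) for i in range(4)],[np.arctan2(*(Q[(i+1)%4]-Q[i])[::-1]).round(3) for i in range(4)])
```

```text
rib [ 594.2 -241.4] [ 477.4 -256.1] 117.8 yaw 0.125
rib [ 601.9 -302.2] [ 486.2 -317. ] 116.6 yaw 0.1266
rib mid [ 539.9 -279.2] sep 61.4
lid-grip centre in rib frame [-5.3  0.2]
rim 192.9 -1.4356
rim 124.1 -3.0131
centre [ 535.3 -280.3]
side rim c [ 541.2 -281.9] [np.float64(203.8), np.float64(136.4), np.float64(206.3), np.float64(136.8)] [np.float64(-1.439), np.float64(0.134), np.float64(1.701), np.float64(-2.989)]
```

The box centre estimates agree: lid-grip (534.6,-279.6), ribs and rim (535.3,-280), yaw 0.127. Picking up the lid at its new place.

Run:
```python
from h import *
ctrl.goto([450,150,300],down(0.9))
ctrl.goto([584.8,-40.0,180],down(0.672))
ctrl.command_gripper(65,20)
ctrl.line_to([584.8,-40.0,90],v=150)
hit=ctrl.line_to([584.8,-40.0,24.2],v=50,force_limit=8);rep("down %s"%hit)
if not hit:
    ctrl.command_gripper(20,6);rep("soft")
    ctrl.command_gripper(20,40);rep("grip")
    ctrl.line_to([584.8,-40.0,60],v=40);rep()
    ctrl.line_to([584.8,-40.0,200],v=120)
    ctrl.line_to([535.2,-279.8,200],rotation=down(-0.676),v=110)
    ctrl.line_to([535.2,-279.8,100],v=80);rep("above")
    ctrl.dwell(.3)
    crop("side",(240,150,390,290),5,"n1");crop("top",(270,140,390,250),6,"n2")
```

```text
down False t77.1 [585.  -40.   24.5] F [ 0.7 -1.2  1.3] gap 64.7
soft t77.7 [584.9 -40.   24.3] F [1.3 0.8 0.5] gap 31.7
grip t77.9 [585.  -40.   24.3] F [1.2 0.1 1.6] gap 31.1
 t78.9 [584.6 -40.   59.8] F [-0.7  0.6 -3. ] gap 30.7
above t84.0 [ 535.5 -280.   100.5] F [ 0.7  0.4 -2.3] gap 30.9
```

View pics/n1.png

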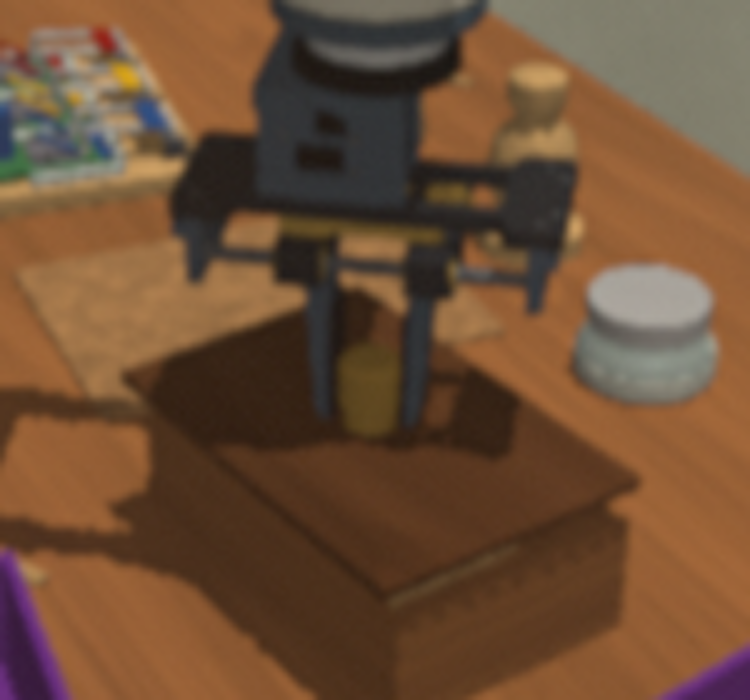

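View pics/n2.png

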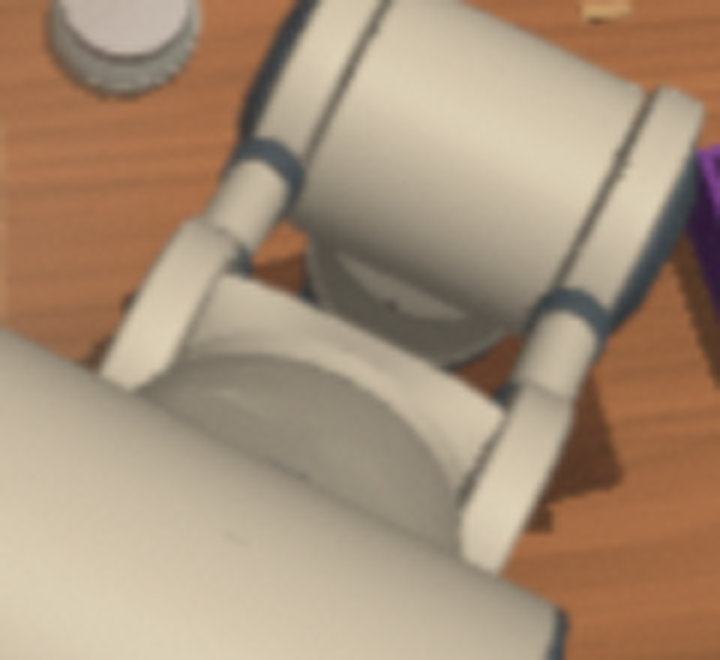

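The lid hangs level and square over the box. Lowering with a force watch.

Run:
```python
from h import *
ctrl.line_to([535.2,-279.8,90],v=40)
hit=ctrl.line_to([535.2,-279.8,77],v=15,force_limit=5);rep("seat %s"%hit)
```

```text
seat True t85.3 [ 535.5 -279.9   84.3] F [ 1.1 -0.2  5.9] gap 31.0
```

Contact came about 5 mm high: the locating board is riding on the rim. I look before nudging.

Run:
```python
from h import *
s=ctrl.get_state();print(s['torque'].round(3),s['force'].round(2))
crop("side",(250,195,390,300),5,"o1")
ctrl.line_to([535.2,-279.8,92],v=30); s=ctrl.get_state();print(s['torque'].round(3),s['force'].round(2),Rot.from_rotvec(s['tcp_rot']).as_matrix().round(3)[:,2])
```

```text
[0.112 0.361 0.014] [ 1.1  -0.2   5.93]
[-0.127  0.124 -0.019] [-0.37  0.37 -3.11] [ 0.78  -0.626 -0.001]
```

View pics/o1.png

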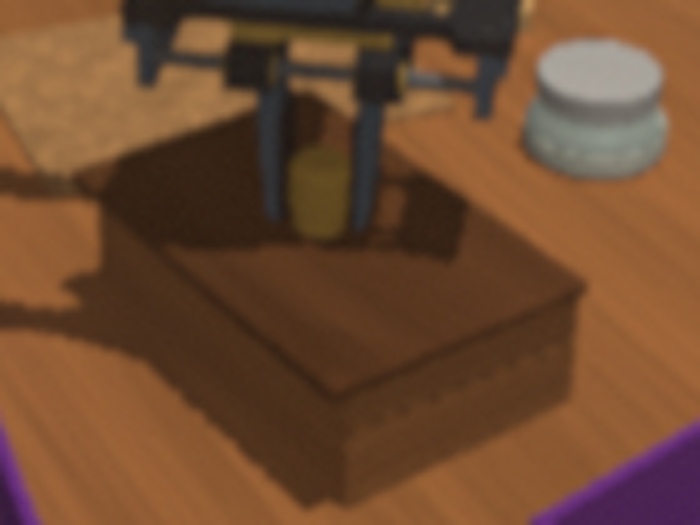

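The torque change puts the contact at about (-26,+26) mm from the knob, and the side view shows more overhang on the left. So the lid sits too far to -x/+y. Shifting and retrying.

Run:
```python
from h import *
s0=ctrl.get_state()
for dx,dy in((3,-2.5),(5,-3),(4,0),(3,-5)):
    ctrl.line_to([535.2+dx,-279.8+dy,89],v=30)
    ctrl.dwell(.2);s0=ctrl.get_state()
    hit=ctrl.line_to([535.2+dx,-279.8+dy,77],v=15,force_limit=5);s=rep("seat %s %s"%(hit,(dx,dy)))
    dF=s['force']-s0['force'];dt=s['torque']-s0['torque']
    print(" dF",dF.round(1),"contact",(-dt[1]/dF[2]*1000).round(0),(dt[0]/dF[2]*1000).round(0))
    if s['position'][2]<81.5: break
crop("side",(250,195,390,300),5,"o2")
```

```text
seat True (3, -2.5) t86.8 [ 538.6 -282.1   83.9] F [3.6 2.1 2.7] gap 30.8
 dF [3.7 1.8 6.3] contact 75.0 37.0
seat True (5, -3) t87.8 [ 540.3 -282.7   83.1] F [1.2 1.  2.8] gap 30.6
 dF [0.8 0.6 6.1] contact 85.0 -67.0
seat True (4, 0) t89.0 [ 539.1 -279.8   79.2] F [0.1 0.4 7.1] gap 30.8
 dF [-0.   0.5 10.7] contact -12.0 1.0
```

View pics/o2.png

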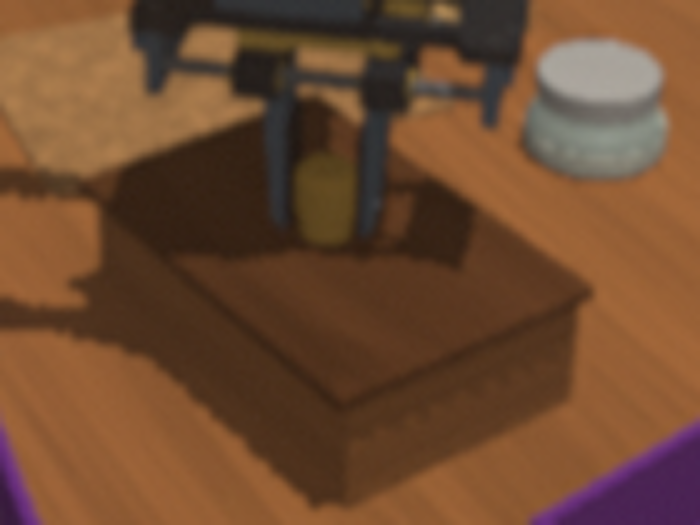

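Seated: TCP at 79.2 as when first closed, with the force centred. The panel lies flush on the rim. Releasing and checking everything.

Run:
```python
from h import *
ctrl.command_gripper(65); ctrl.dwell(.2)
ctrl.line_to([539.2,-279.8,160],v=80);rep("rel")
ctrl.goto([420,0,330],down(0.3))
ctrl.goto([330,330,330],down(1.2))
cap("top","p0"); crop("top",(285,170,375,240),8,"p1"); crop("top",(115,178,195,240),10,"p2");crop("side",(190,130,380,295),4,"p3")
```

```text
rel t91.1 [ 538.9 -279.6  159.4] F [-0.   0.1 -0. ] gap 64.8
```

View pics/p0.png

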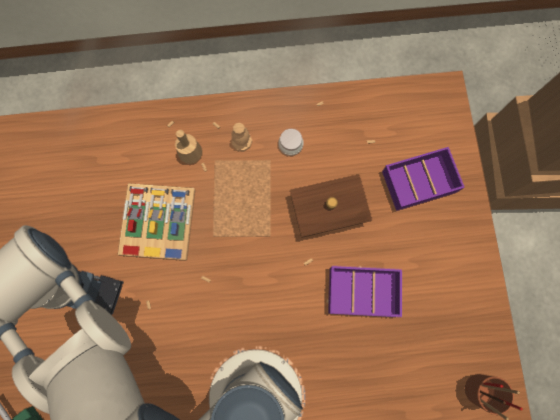

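View pics/p1.png

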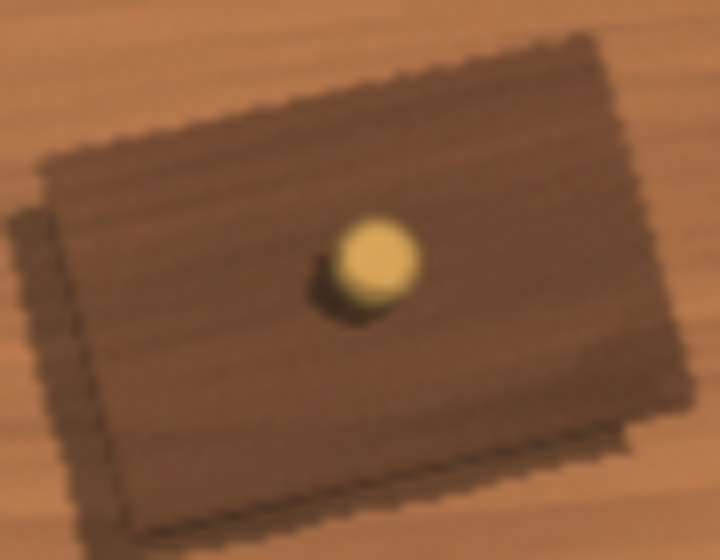

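View pics/p2.png

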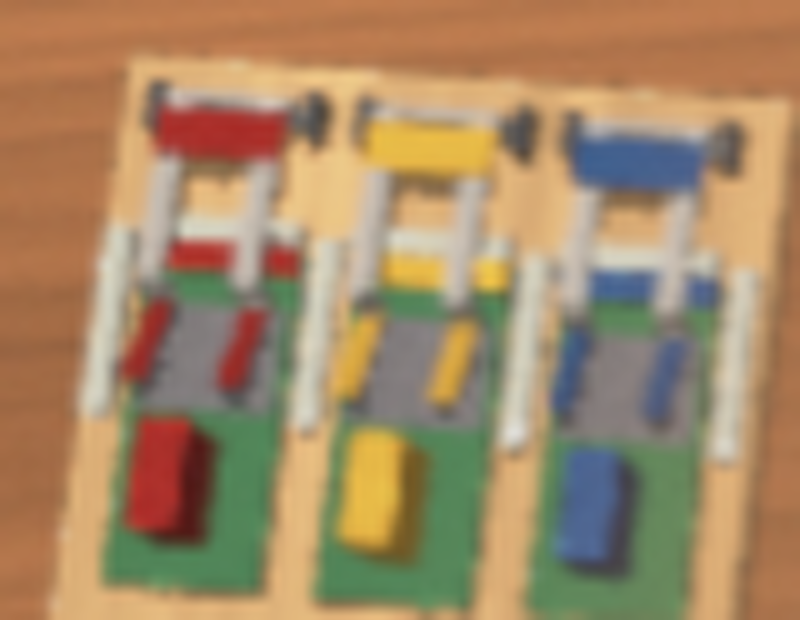

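View pics/p3.png

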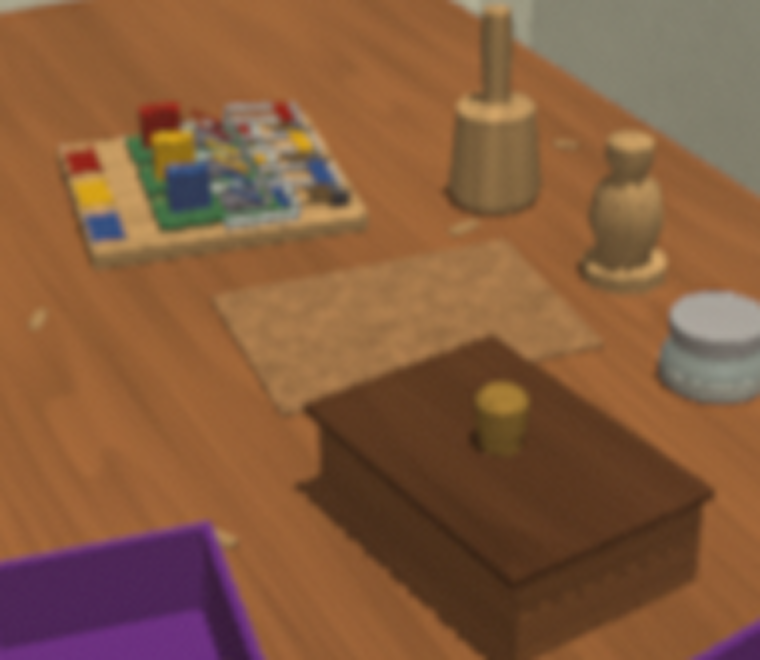

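The lid sits flat, within about 1 px of its original corners, and the plates are unchanged and home. Handing in.

Run:
```python
from h import *
s=rep("final");print(np.abs(s['dq']).max().round(4))
ctrl.job_done()
```

```text
final t93.9 [330.6 329.3 330. ] F [-0.4 -0.8 -0.4] gap 65.1
0.0064
the job is handed in; nothing more can be done
```

I laid the lid on the cork mat and slid the red, yellow and blue plates home under their own clips. I then put the lid back on the box and handed the job in at about 94 s. `job_done` gives no verdict.

**Plates:** each stopped hard within 1.3 mm of the expected home position, and a second press moved none of them. The last picture shows every strip at its stop with the clip feet behind it. I judged the clips from the pictures, since their angles can't be read.

**Lid:** it was knocked about 28 mm sideways on the mat during the run, so I measured it again before picking it up. The first attempt to seat it stopped about 5 mm high on the rim, and so did two shifted tries. The next one went fully down, with the gripper back at its original closed height of 79 mm and the force centred. In the last picture the lid lies about 2–3 mm from its starting place.

**Disagreement:** the side camera differed from the top camera by about 4–7 mm. I used the top camera, which the grasp contacts and the plate stops confirmed. My estimate of the box centre still left the lid about 4 mm off in x.

**Bystanders:** the mallet, carving, tin and purple boxes look unmoved in the last pictures.

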